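# Size an unmarked ferrite core in the step gauge

## Task

Find the size of the unmarked ferrite core that stands on the cork board: try it upright in the round holes of the aluminium step gauge one after the other, from the smallest hole upward, setting it gently on each (ferrite chips), until it enters. Seat it fully home in that first hole that takes it and let go, so that its size can be read. Leave the two cores in the tray and the other things on the bench alone.

Things in the scene. Friction and masses are not known exactly. Their poses are not given: they have to be found in the camera images.
- gauge: the step gauge: an aluminium bar 244 mm long (along its y), 60 mm wide, 22 mm high, screwed to the bench; a row of five round flat-bottomed holes in its top, 9 mm deep, 44 mm apart, grows from its +y end by 4 mm a step; one to five drilled dots beside each hole count the steps. Origin at the centre of its underside, z up.
- step1 (a point): centre of the mouth of the gauge's hole number 1 (the smallest), on the top face 22 mm above the bench: 21 mm wide, 9 mm deep, made for a core of 20 mm; axes as the gauge's, z up
- step2 (a point): centre of the mouth of the gauge's hole number 2, on the top face 22 mm above the bench: 25 mm wide, 9 mm deep, made for a core of 24 mm; axes as the gauge's, z up
- step3 (a point): centre of the mouth of the gauge's hole number 3, on the top face 22 mm above the bench: 29 mm wide, 9 mm deep, made for a core of 28 mm; axes as the gauge's, z up
- step4 (a point): centre of the mouth of the gauge's hole number 4, on the top face 22 mm above the bench: 33 mm wide, 9 mm deep, made for a core of 32 mm; axes as the gauge's, z up
- step5 (a point): centre of the mouth of the gauge's hole number 5 (the largest), on the top face 22 mm above the bench: 37 mm wide, 9 mm deep, made for a core of 36 mm; axes as the gauge's, z up
- board: a square cork board 120 x 120 x 3 mm, fixed on the bench; the core to be sized stands on it. Origin at the centre of its underside
- tray: a white plastic tray 90 x 130 x 18 mm with one cross wall, walls and floor about 3 mm, fixed on the bench; the two other cores stand in it. Origin at the centre of its underside
- core_a: a plain dark grey ferrite tube 30 mm tall, unmarked; outside diameter 20 to 36 mm, one of the gauge's sizes, to be found with the gauge; bore too small for a finger; 40 to 110 g. Origin at the centre of its underside, z up its axis. Brittle: chips if pressed on the gauge with over 35 N. The one core that stands on the board is to be sized, two stand in the tray; which is where changes.
- core_b: a plain dark grey ferrite tube 30 mm tall, unmarked; outside diameter 20 to 36 mm, one of the gauge's sizes, to be found with the gauge; bore too small for a finger; 40 to 110 g. Origin at the centre of its underside, z up its axis. Brittle: chips if pressed on the gauge with over 35 N. The one core that stands on the board is to be sized, two stand in the tray; which is where changes.
- core_c: a plain dark grey ferrite tube 30 mm tall, unmarked; outside diameter 20 to 36 mm, one of the gauge's sizes, to be found with the gauge; bore too small for a finger; 40 to 110 g. Origin at the centre of its underside, z up its axis. Brittle: chips if pressed on the gauge with over 35 N. The one core that stands on the board is to be sized, two stand in the tray; which is where changes.
- jar: bystander: a small clear jar with a white cap, 38 mm across, 40 mm high; origin at the centre of its underside
- tape: bystander: a clear roll of tape lying flat, 76 mm across, 19 mm high; origin at the centre of its underside
- screwdriver: bystander: a small screwdriver 170 mm long with a green handle, lying flat along its x; origin under its middle

How it is judged:
By the outcome, as a careful person would: the job done as asked, in the order asked, and still so for the second after the job is handed in, with the robot touching nothing.
It also fails if it takes over 72 s, if anything falls off the work surface, if the arm or the gripper's body presses on something with over 40 N, if the wrist force passes 120 N, or if a joint passes its speed limit or range.

## Robot

A 7-joint arm with a two-finger parallel gripper is mounted at the origin on the work surface. World frame = base frame: x ahead of the robot, y to its left, z up, the work surface at z = 0. Lengths are in m, angles in rad, forces in N, time in s.
With the tool pointing down it reaches from about 0.35 to 0.9 m from the base axis. Payload 8.1 kg.
Tool frame: the origin (TCP) lies on the centre line of the jaws, within the pads' length; the fingertips stand 14 mm ahead of it and the grasp point (between the pads) lies 5 mm behind it; z points along the fingers, y is the direction in which the jaws open and shut (so a half turn about z gives the same grasp; the last joint's range is limited). The gripper opens to 92 mm and grips with 3 to 60 N. Pads are 19 mm wide; open, the fingers measure 130 mm over their backs; the gripper's body (75 mm by 190 mm) begins 47 mm behind the grasp point.
Start: joints at [1.059, 0.434, 0.025, 1.573, -0.012, 1.134, -0.075], TCP at [0.248, -0.574, 0.241] pointing down, gripper open.
Joint ranges: [-2.62, 2.62], [-0.44, 2.09], [-1.27, 1.32], [0.08, 2.57], [-1.32, 4.46], [0.12, 2], [-2.74, 2.74]. Speed limits (rad/s): [2.22, 2.22, 3.01, 3.01, 3.14, 3.14, 3.14].

## Interface

Orientations are given as a rotation vector (axis times angle).
In Python, from cell import observe, eyes, arm gives the robot as it stands.
- The arm moves only by the tool step_arm, never from a script. Its argument "series" is a list that holds one entry, the list of rows, each a list of 5 numbers: the finger opening in m, from 0 to 0.0918, then the shift along the world's x, y, z in m, then the turn about the world's z in degrees. In form: [[[hand, dx, dy, dz, spin], ...]]. A call has 1 to 20 rows; each row is the pose to reach, as a shift and turn from the pose measured when the call began; what a row does not reach only later rows make up. A row lasts 1/12 s, in which the tool goes at most 41.7 mm and 7.16 degrees, less where a joint would pass 70% of its speed; a pose out of reach is approached as far as the arm can. A call with a gripper value outside its range is refused whole. The fingers move at their own pace and stop on an object; "squeeze" is the grip in N (left out, the last holds). Time passes only in rows, so rows that repeat a pose let the fingers close. It gives the time, the measured TCP pose, the force and the opening at its end, in the units of the state.
- observe(): the state, without advancing time (a new reading comes with each control period).
- eyes.get_image(name): name is "scene" or "top"; returns (picture, depth): 480x640x3 uint8, red, green, blue; 480x640 float32, m along the optical axis (not along the pixel's ray), 0 where there is no reading.
- eyes.camera_params(name): a dict with "intrinsics" (3x3 intrinsics, pixels), "distortion" ([k1, k2, p1, p2, k3] as OpenCV has them; the pictures are not rectified), "position" and "attitude" of the camera in the world. Camera axes: x right, y down, z forward; pixel columns grow to the right and rows downward; lengths in m; the calibration is good to about 2 mm. A picture is of the moment at which its call begins. camera_params takes no time and is no camera call.
- arm.sign_off(): hands the job in, once; it reports no verdict.
The state is a dict: "clock": time; "joints": joint angles; "dq": joint speeds; "joint_efforts": joint torques, N m; "position": TCP position; "ee_rot": TCP orientation; "force": force on the tool from outside, world axes, zero at the start; "ft_torque": the same for the moment, N m; "width": opening from 0.0 (shut) to 1.0 (fully open).
Only numpy, scipy, OpenCV 4.12 (cv2) and the standard library are available. Lean on these libraries where they do the work, as an engineer would, in place of code of your own. Each camera call takes 0.05 s, during which the arm holds its last target.

## Working session

There is one attempt and no reset: what is moved stays moved. The work goes in short steps, Python scripts to look and compute and a tool call to move; the robot and the scene stay as the last step left them, time stands still between calls to the robot, and variables do not carry over. Pictures are saved under pics/ and viewed, and the job is handed in when it is done.

Besides the shell and the picture viewer there is one more tool, called as a command line: name --argument value ..., lists and objects as JSON in quotes. step_arm: Moves the arm, as the interface text tells. Its arguments: {"type":"object","properties":{"series":{"type":"array"},"squeeze":{"type":"number"}},"required":["series"]}

```bash
ls; mkdir -p pics
python3 - <<'E'
from cell import observe, eyes, arm
import cv2, numpy as np
for n in ("scene","top"):
    p,d=eyes.get_image(n); np.savez(f"{n}0.npz",p=p,d=d); cv2.imwrite(f"pics/{n}0.png",p[:,:,::-1])
    print(eyes.camera_params(n))
print(observe())
E
```

```text
pics
{'intrinsics': array([[469.53236528,   0.        , 323.41253027],
       [  0.        , 469.53236528, 242.31192844],
       [  0.        ,   0.        ,   1.        ]]), 'distortion': array([0.0122668, 0.       , 0.       , 0.       , 0.       ]), 'position': array([ 1.16823913, -0.48250941,  0.49380698]), 'attitude': array([-1.97998811, -0.88072366,  0.48840029])}
{'intrinsics': array([[473.43064462,   0.        , 321.79447953],
       [  0.        , 473.43064462, 239.51842356],
       [  0.        ,   0.        ,   1.        ]]), 'distortion': array([-0.01100779,  0.        ,  0.        ,  0.        ,  0.        ]), 'position': array([0.46903328, 0.00417246, 1.01900752]), 'attitude': array([-2.1342931 ,  2.1518387 , -0.14459296])}
{'clock': 0.1, 'joints': array([ 1.05937685,  0.43517482,  0.02500451,  1.57397543, -0.01159136,
        1.13400687, -0.07508954]), 'dq': array([ 0.00037643, -0.00238721, -0.00054324, -0.00202214, -0.0026072 ,
        0.00050458,  0.00011362]), 'joint_efforts': array([ 2.64625916e-03, -6.69128680e+01,  9.87601765e-01, -3.15146613e+01,
       -6.05666195e-02,  3.73608246e-02,  5.16599312e-05]), 'position': array([ 0.24821966, -0.57313153,  0.2400223 ]), 'ee_rot': array([-3.07489056e+00, -6.37307425e-01,  6.81140087e-04]), 'force': array([ 0.70552406, -0.56580236, -0.92348966]), 'ft_torque': array([ 0.04091897, -0.02371718,  0.00147433]), 'width': 1.0006210160474818}
```

View pics/top0.png

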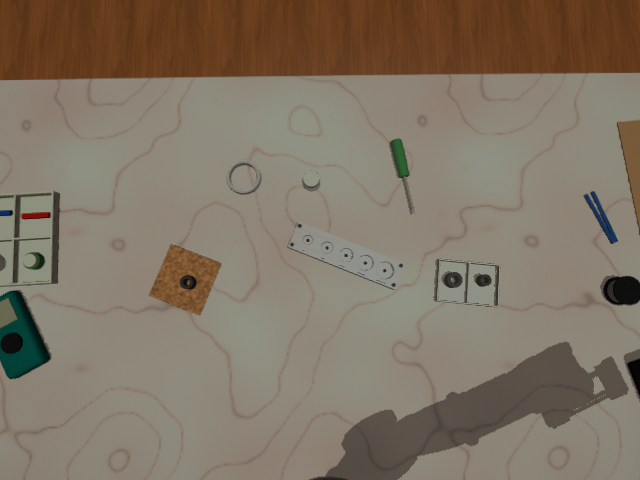

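View pics/scene0.png

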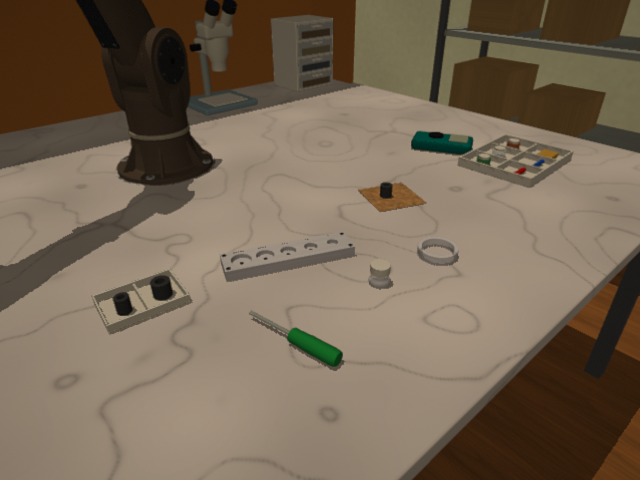

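```bash
cat > h.py <<'E'
import numpy as np, cv2
from cell import eyes
from scipy.spatial.transform import Rotation as R
def cam(n):
    c=eyes.camera_params(n); return c['intrinsics'],c['distortion'],c['position'],R.from_rotvec(c['attitude']).as_matrix()
def ray(n,px,z):
    K,D,t,M=cam(n); u=cv2.undistortPoints(np.float64(px).reshape(-1,1,2),K,D).reshape(-1,2)
    r=np.c_[u,np.ones(len(u))]@M.T; s=(z-t[2])/r[:,2]; return t+r*s[:,None]
def proj(n,P):
    K,D,t,M=cam(n); q=(np.float64(P).reshape(-1,3)-t)@M
    return cv2.projectPoints(q,np.zeros(3),np.zeros(3),K,D)[0].reshape(-1,2)
E
python3 - <<'E'
from h import *
p=np.load('top0.npz')['p']; s=np.load('scene0.npz')['p']
def crop(i,x,y,w,h,k,f): cv2.imwrite(f,cv2.resize(i[y:y+h,x:x+w,::-1],None,fx=k,fy=k,interpolation=cv2.INTER_CUBIC))
crop(p,280,215,130,80,6,'pics/tg.png'); crop(p,145,240,80,80,7,'pics/tb.png')
crop(s,210,225,155,60,5,'pics/sg.png'); crop(s,350,170,80,50,8,'pics/sb.png')
d=np.load('top0.npz')['d']; print(d[230:285:6,290:405:8]); print(d[276:292:2,180:200:2])
# depth-based heights check
print(ray('top',[[297,229],[188,283]],0.022))
E
```

```text
[[1.0339589  1.0096122  1.0132563  1.0120071  1.0350431  1.0341368
  1.0324048  1.0342921  1.0329933  1.0347612  1.0356025  1.0352598
  1.03198    1.0301658  1.0333813 ]
 [1.0323132  1.008513   1.0156931  1.0124793  1.010874   1.007366
  1.0318781  1.0301101  1.0295316  1.0328814  1.029575   1.0282089
  1.031908   1.0309185  1.0306246 ]
 [1.0068562  1.0076963  1.0159856  1.0088613  1.0044239  1.0069536
  1.0041012  1.0074352  1.0294875  1.0285952  1.0325412  1.0303849
  1.0317036  1.030334   1.02639   ]
 [1.0142425  1.0051038  1.0040221  1.0056942  1.0146747  1.0143305
  1.0049077  1.0118555  1.002305   1.0069331  1.0297719  1.0277673
  1.028871   1.0277058  1.0258248 ]
 [1.029995   1.0258514  1.0067439  0.         1.0063673  1.0040914
  1.0040196  1.0112509  1.0035758  1.0068918  1.0032754  1.0014324
  1.0226914  1.0258219  1.0248045 ]
 [1.0282446  1.0239605  1.0251181  1.0238475  0.9995198  1.0011533
  1.001181   1.0108526  1.0015552  1.0120885  1.0095978  1.0012187
  1.0006583  1.0008554  1.0226717 ]
 [1.0203837  1.0250918  1.0256451  1.0212939  1.0247555  1.0230923
  1.0003966  1
[... 886 characters left out ...]
98720235
  0.9909191  1.0035262  1.0189962  1.020239  ]
 [0.98485976 0.98829645 0.9997471  1.0159179  1.017203   0.98843014
  0.9863804  1.0031608  1.0186205  1.0199038 ]
 [0.9884219  0.9891768  0.99318534 1.0127791  0.98658276 0.9865424
  0.9873761  1.0068423  1.0164896  1.018399  ]
 [1.0149219  0.9883598  0.9854245  0.98764247 0.9864877  0.9866204
  0.9973717  1.0100907  1.016695   1.0144191 ]
 [1.0191416  1.0147098  0.985915   0.98490024 0.9874591  1.0012678
  1.0108454  1.0158339  1.0159558  1.0156014 ]
 [1.015108   1.0163461  0.         1.0160184  1.0138595  1.0155461
  1.0153958  1.0144091  1.017343   1.0146632 ]]
[[0.63609622 0.06499675 0.022     ]
 [0.52284529 0.29487521 0.022     ]]
```

View pics/tg.png

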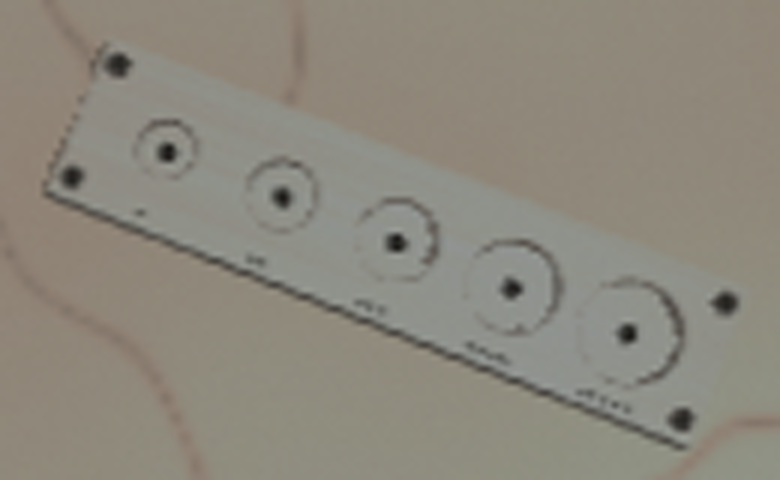

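View pics/tb.png

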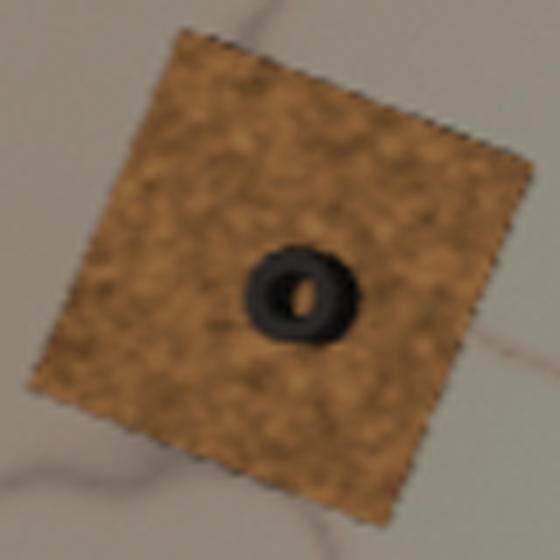

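View pics/sg.png

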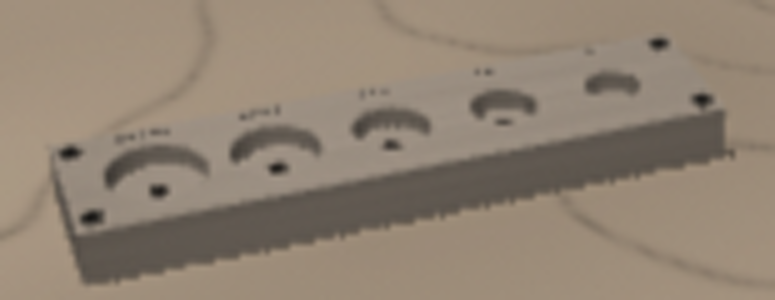

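View pics/sb.png

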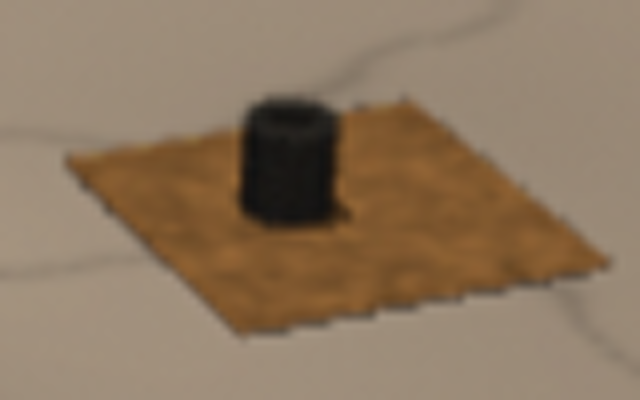

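```bash
cat > g.py <<'E'
from h import *
def dots(n,img,approx,r=2.5):
    g=cv2.cvtColor(img,cv2.COLOR_RGB2GRAY).astype(float); out=[]
    for a in approx:
        c=np.array(a,float)
        for _ in range(6):
            yy,xx=np.mgrid[int(c[1])-4:int(c[1])+6,int(c[0])-4:int(c[0])+6]
            w=g[yy,xx]; m=np.hypot(xx-c[0],yy-c[1])<=r
            bg=np.percentile(w[m],85); k=np.clip(bg-w-5,0,None)*m
            c=np.array([(k*xx).sum(),(k*yy).sum()])/k.sum()
        out.append(c)
    return np.array(out)
def fit(P):
    # line fit with known 44 mm pitch, hole1..5
    t=np.array([2,1,0,-1,-2])*.044; c=P[:,:2].mean(0); q=P[:,:2]-c
    u=(t[:,None]*q).sum(0); u/=np.linalg.norm(u)
    H=c+t[:,None]*u; return c,u,H,q+c-H
E
python3 - <<'E'
from g import *
for n,ap in (("top",[(280+x/6,215+y/6) for x,y in ((168,152),(282,197),(396,242),(512,289),(627,333))]),
             ("scene",[(210+x/5,225+y/5) for x,y in ((158,191),(278,168),(391,145),(504,121))])):
    img=np.load(n+'0.npz')['p']
    c=dots(n,img,ap); print(n,c.round(2).tolist())
    for z in (.013,):
        P=ray(n,c,z); print((P*1e3).round(2).tolist(), np.linalg.norm(np.diff(P,axis=0),axis=1)*1e3)
        if n=='top':
            C,u,H,r=fit(P); print('C',C,'u',u,'yaw deg',np.degrees(np.arctan2(-u[0],u[1])),'res mm',(r*1e3).round(2).tolist()); print((H*1e3).round(2).tolist())
    sc={'top':[(280+118/6,215+65/6),(280+72/6,215+178/6),(280+725/6,215+303/6),(280+681/6,215+419/6)],'scene':[(210+x/5,225+y/5) for x,y in ((659,43),(703,100),(69,153),(91,217))]}[n]
    c=dots(n,img,sc); P=ray(n,c,.022); print('screws',(P*1e3).round(1).tolist(),'mean',P.mean(0)*1e3)
# core
p=np.load('top0.npz')['p']; d=np.load('top0.npz')['d']
g=cv2.cvtColor(p,cv2.COLOR_RGB2GRAY)
K,D,t,M=cam('top')
yy,xx=np.mgrid[270:300,175:205]; pts=np.c_[xx.ravel(),yy.ravel()].astype(float)
u=cv2.undistortPoints(pts.reshape(-1,1,2),K,D).reshape(-1,2); dd=d[270:300,175:205].ravel()
W=t+(np.c_[u,np.ones(len(u))]*dd[:,None])@M.T
gg=g[270:300,175:205].ravel()
m=(dd>0)&(W[:,2]>.026)&(W[:,2]<.042)
print(m.sum(),'z',np.median(W[m,2]))
mask=np.zeros(g.shape,np.uint8); mask[pts[m,1].astype(int),pts[m,0].astype(int)]=255
cs,_=cv2.findContours(mask,cv2.RETR_EXTERNAL,cv2.CHAIN_APPROX_NONE); c=max(cs,key=cv2.contourArea)
h=cv2.convexHull(c); (cx,cy),r=cv2.minEnclosingCircle(h); e=cv2.fitEllipse(c); print(cx,cy,r,e)
print('top core',ray('top',[(cx,cy),e[0]],.033)*1e3,'diam px->mm',(np.mean(e[1])+1)*.986/473*1e3)
s=np.load('scene0.npz')['p']; gs=cv2.cvtColor(s,cv2.COLOR_RGB2GRAY)
m=(gs[170:210,370:400]<60).astype(np.uint8); n_,l,st,ce=cv2.connectedComponentsWithStats(m); i=1+np.argmax(st[1:,4]); x,y,w,h_,_=st[i]
print('scene bbox',x+370,y+170,w,h_)
print('proj predicted axis', proj('scene',np.r_[ray('top',[e[0]],.033),ray('top',[e[0]],.033)*[1,1,0]+[0,0,.003]]))
E
```

```text
top [[307.4, 239.95], [326.55, 247.46], [345.56, 255.05], [364.81, 262.63], [384.15, 270.2]]
[[613.56, 43.21, 13.0], [596.97, 2.23, 13.0], [580.27, -38.23, 13.0], [563.67, -78.99, 13.0], [547.19, -119.72, 13.0]] [44.20952484 43.77513715 44.01328085 43.93174168]
C [ 0.58033252 -0.03830057] u [0.37765805 0.92594514] yaw deg -22.188691849522453 res mm [[-0.0, 0.03], [0.02, -0.21], [-0.06, 0.07], [-0.05, 0.05], [0.09, 0.06]]
[[613.57, 43.18], [596.95, 2.44], [580.33, -38.3], [563.72, -79.04], [547.1, -119.78]]
screws [[643.9, 60.4, 22.0], [603.7, 76.6, 22.0], [557.0, -153.4, 22.0], [516.3, -136.8, 22.0]] mean [580.2389622  -38.29662784  22.        ]
scene [[241.3, 262.78], [265.14, 258.15], [287.83, 253.54], [310.25, 248.88]]
[[547.09, -121.72, 13.0], [563.72, -80.75, 13.0], [579.5, -40.13, 13.0], [595.28, 1.49, 13.0]] [44.22024309 43.56943019 44.51778963]
screws [[603.7, 74.8, 22.0], [644.9, 58.0, 22.0], [516.4, -138.6, 22.0], [557.0, -155.0, 22.0]] mean [580.47795971 -40.21152165  22.        ]
116 z 0.031406301711901896
186.0 281.5 7.159010887145996 ((185.857421875, 281.8946838378906), (12.26716423034668, 13.523558616638184), 74.17154693603516)
top core [[525.40308194 295.95766657  33.        ]
 [524.58399293 296.22916813  33.        ]] diam px->mm 28.965806265462025
scene bbox 380 183 13 16
proj predicted axis [[386.41291305 183.65781656]
 [385.49714249 195.2995149 ]]
```

step_arm --series '[[[0.06,0.05,0.15,-0.03,7],[0.06,0.277,0.869,-0.09,44.4],[0.06,0.277,0.869,-0.09,44.4],[0.06,0.277,0.869,-0.09,44.4],[0.06,0.277,0.869,-0.09,44.4],[0.06,0.277,0.869,-0.09,44.4],[0.06,0.277,0.869,-0.09,44.4],[0.06,0.277,0.869,-0.09,44.4],[0.06,0.277,0.869,-0.09,44.4],[0.06,0.277,0.869,-0.09,44.4],[0.06,0.277,0.869,-0.09,44.4],[0.06,0.277,0.869,-0.09,44.4],[0.06,0.277,0.869,-0.09,44.4],[0.06,0.277,0.869,-0.09,44.4],[0.06,0.277,0.869,-0.09,44.4],[0.06,0.277,0.869,-0.09,44.4],[0.06,0.277,0.869,-0.09,44.4],[0.06,0.277,0.869,-0.09,44.4],[0.06,0.277,0.869,-0.09,44.4],[0.06,0.277,0.869,-0.09,44.4]]]' --squeeze 5

```text
clock: 1.77
position: [0.5001, 0.2182, 0.1574]
ee_rot: [-2.607, -1.752, 0.002]
force: [1.0, 0.4, -0.1]
width: 0.653
```

step_arm --series '[[[0.06,0.025,0.078,-0.05,0],[0.06,0.025,0.078,-0.06,0],[0.06,0.025,0.078,-0.075,0],[0.06,0.025,0.078,-0.09,0],[0.06,0.025,0.078,-0.105,0],[0.06,0.025,0.078,-0.12,0],[0.06,0.025,0.078,-0.1289,0],[0.06,0.025,0.078,-0.1289,0],[0.06,0.025,0.078,-0.1289,0]]]'

```text
clock: 2.52
position: [0.5249, 0.296, 0.0283]
ee_rot: [-2.607, -1.752, 0.004]
force: [-0.1, 0.6, 0.6]
width: 0.652
```

Run:
```python
from h import *
from cell import observe
o=observe(); print(o['position'],o['force'],o['width'])
s,_=eyes.get_image('scene'); 
cv2.imwrite('pics/s1.png',cv2.resize(s[120:230,320:460,::-1],None,fx=5,fy=5))
```

```text
[0.52487956 0.2960238  0.02833833] [-0.10600747  0.59876801  0.61834818] 0.6518179062428919
```

View pics/s1.png

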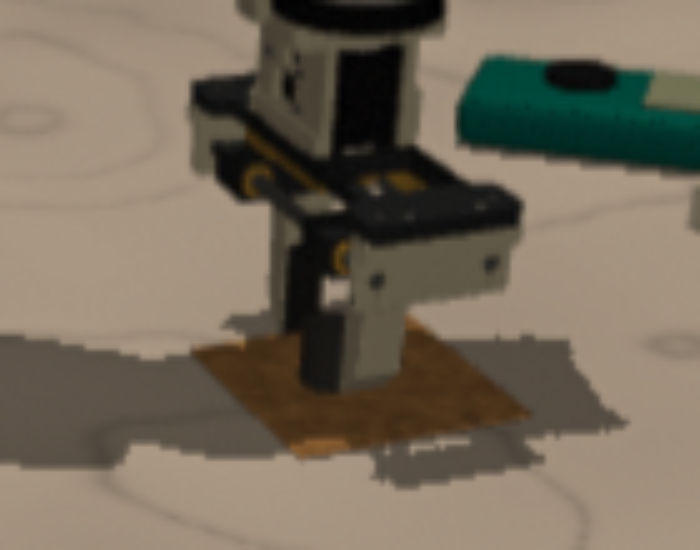

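step_arm --series '[[[0.01,0,0,0,0],[0.01,0,0,0,0],[0.01,0,0,0,0],[0.01,0,0,0,0],[0.01,0,0,0,0],[0.01,0,0,0,0],[0.01,0,0,0,0],[0.01,0,0,0,0]]]' --squeeze 4

```text
clock: 3.23
position: [0.5254, 0.2964, 0.0292]
ee_rot: [-2.607, -1.752, 0.001]
force: [0.0, 0.3, 3.6]
width: 0.299
```

step_arm --series '[[[0.06,0,0,0,0],[0.06,0,0,0,0],[0.06,0,0,0,0],[0.06,0,0,-0.0005,90],[0.06,0,0,-0.0005,90],[0.06,0,0,-0.0005,90],[0.06,0,0,-0.0005,90],[0.06,0,0,-0.0005,90],[0.06,0,0,-0.0005,90],[0.06,0,0,-0.0005,90],[0.06,0,0,-0.0005,90],[0.06,0,0,-0.0005,90],[0.06,0,0,-0.0005,90],[0.06,0,0,-0.0005,90],[0.06,0,0,-0.0005,90],[0.06,0,0,-0.0005,90],[0.06,0,0,-0.0005,90],[0.06,0,0,-0.0005,90],[0.06,0,0,-0.0005,90]]]'

```text
clock: 4.82
position: [0.5254, 0.2964, 0.0287]
ee_rot: [-0.609, -3.082, 0.002]
force: [-0.8, -0.6, 0.8]
width: 0.655
```

step_arm --series '[[[0.01,0,0,0,0],[0.01,0,0,0,0],[0.01,0,0,0,0],[0.01,0,0,0,0],[0.01,0,0,0,0],[0.01,0,0,0,0],[0.01,0,0,0,0],[0.01,0,0,0,0]]]' --squeeze 4

```text
clock: 5.48
position: [0.5254, 0.2964, 0.0287]
ee_rot: [-0.609, -3.082, 0.002]
force: [-0.5, 0.2, 1.2]
width: 0.302
```

step_arm --series '[[[0.01,0,0,0,0],[0.01,0,0,0,0],[0.01,0,0,0.02,0],[0.01,0,0,0.05,0],[0.01,0.02,-0.04,0.06,0],[0.01,0.0882,-0.2532,0.06,0],[0.01,0.0882,-0.2532,0.06,0],[0.01,0.0882,-0.2532,0.06,0],[0.01,0.0882,-0.2532,0.06,0],[0.01,0.0882,-0.2532,0.06,0],[0.01,0.0882,-0.2532,0.06,0],[0.01,0.0882,-0.2532,0.05,0],[0.01,0.0882,-0.2532,0.04,0],[0.01,0.0882,-0.2532,0.03,0],[0.01,0.0882,-0.2532,0.024,0],[0.01,0.0882,-0.2532,0.024,0],[0.01,0.0882,-0.2532,0.024,0]]]' --squeeze 15

```text
clock: 6.9
position: [0.613, 0.0446, 0.0523]
ee_rot: [-0.606, -3.081, 0.002]
force: [0.8, 0.9, -1.1]
width: 0.301
```

Run:
```python
from h import *
from cell import observe
o=observe(); print(o['position'],o['force'],o['width'])
for n,(x,y) in (('scene',(270,150)),('top',(240,180))):
    s,_=eyes.get_image(n); cv2.imwrite(f'pics/{n}2.png',cv2.resize(s[y:y+120,x:x+160,::-1],None,fx=5,fy=5,interpolation=cv2.INTER_CUBIC))
```

```text
[0.61297817 0.04464554 0.05228402] [ 0.78301611  0.94088302 -1.10508247] 0.3005772120990151
```

View pics/scene2.png

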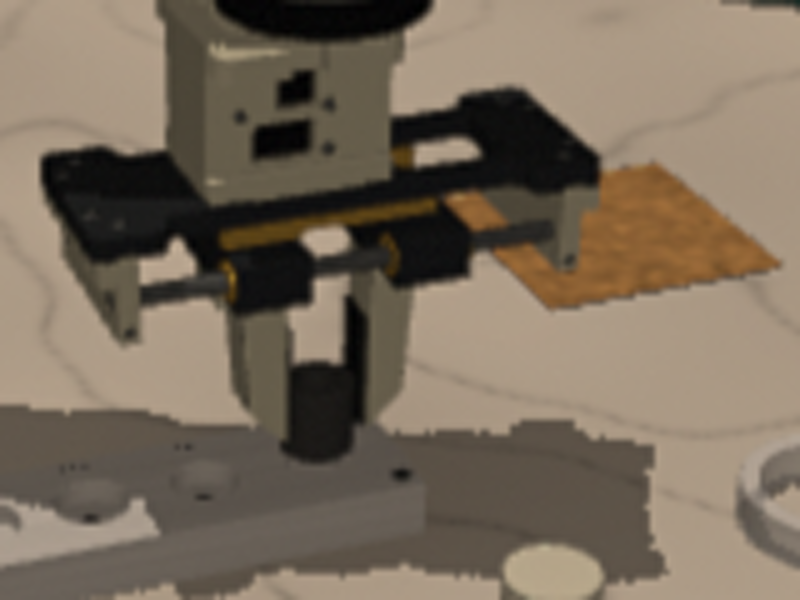

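View pics/top2.png

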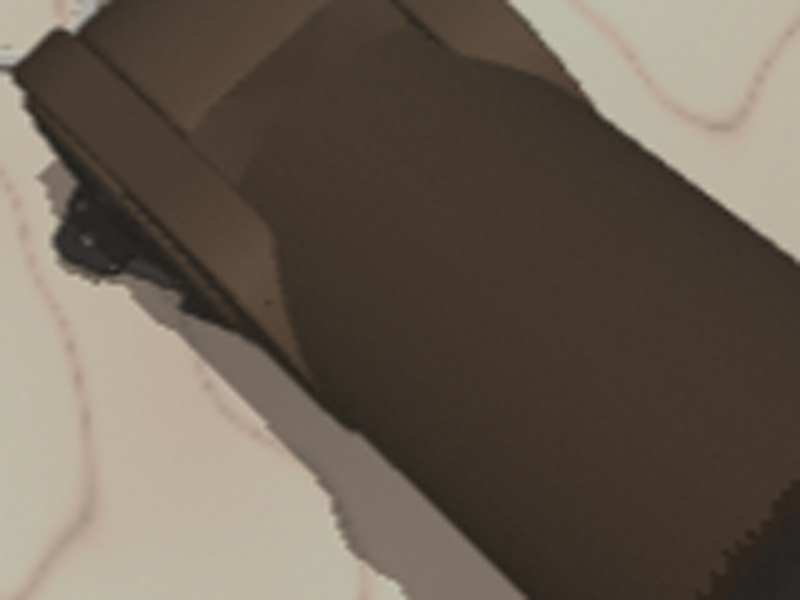

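step_arm --series '[[[0.01,0.0006,-0.0014,0,0],[0.01,0.0006,-0.0014,-0.001,0],[0.01,0.0006,-0.0014,-0.002,0],[0.01,0.0006,-0.0014,-0.003,0],[0.01,0.0006,-0.0014,-0.0035,0],[0.01,0.0006,-0.0014,-0.004,0],[0.01,0.0006,-0.0014,-0.0045,0],[0.01,0.0006,-0.0014,-0.0048,0],[0.01,0.0006,-0.0014,-0.0048,0]]]'

```text
clock: 7.75
position: [0.6142, 0.0428, 0.0482]
ee_rot: [0.607, 3.082, -0.001]
force: [0.5, 0.1, -0.1]
width: 0.297
```

step_arm --series '[[[0.01,-0.0006,0.0004,-0.0004,0],[0.01,-0.0006,0.0004,-0.0008,0],[0.01,-0.0006,0.0004,-0.0012,0],[0.01,-0.0006,0.0004,-0.0012,0]]]'

```text
clock: 8.08
position: [0.6137, 0.0433, 0.0477]
ee_rot: [0.607, 3.082, -0.002]
force: [-2.2, -0.7, 7.1]
width: 0.298
```

step_arm --series '[[[0.01,0,0,0.004,0],[0.01,0,0,0.008,0],[0.01,-0.008,-0.02,0.008,0],[0.01,-0.0168,-0.0409,0.008,0],[0.01,-0.0168,-0.0409,0.008,0],[0.01,-0.0168,-0.0409,0.006,0],[0.01,-0.0168,-0.0409,0.004,0],[0.01,-0.0168,-0.0409,0.0025,0],[0.01,-0.0168,-0.0409,0.0015,0],[0.01,-0.0168,-0.0409,0.001,0],[0.01,-0.0168,-0.0409,0.0005,0],[0.01,-0.0168,-0.0409,0,0],[0.01,-0.0168,-0.0409,0,0]]]'

```text
clock: 9.17
position: [0.597, 0.0028, 0.0477]
ee_rot: [0.606, 3.082, -0.001]
force: [-0.8, -0.3, -0.1]
width: 0.298
```

step_arm --series '[[[0.01,0,-0.0003,-0.0005,0],[0.01,0,-0.0003,-0.001,0],[0.01,0,-0.0003,-0.001,0]]]'

```text
clock: 9.42
position: [0.5971, 0.0027, 0.0475]
ee_rot: [0.606, 3.081, -0.001]
force: [-3.4, -0.1, 9.7]
width: 0.297
```

step_arm --series '[[[0.01,0,0,0.004,0],[0.01,0,0,0.008,0],[0.01,-0.008,-0.02,0.008,0],[0.01,-0.0168,-0.041,0.008,0],[0.01,-0.0168,-0.041,0.008,0],[0.01,-0.0168,-0.041,0.006,0],[0.01,-0.0168,-0.041,0.004,0],[0.01,-0.0168,-0.041,0.0025,0],[0.01,-0.0168,-0.041,0.0015,0],[0.01,-0.0168,-0.041,0.001,0],[0.01,-0.0168,-0.041,0.0005,0],[0.01,-0.0168,-0.041,0,0],[0.01,-0.0168,-0.041,-0.0005,0],[0.01,-0.0168,-0.041,-0.0005,0]]]'

```text
clock: 10.58
position: [0.5806, -0.0379, 0.0475]
ee_rot: [0.606, 3.081, -0.001]
force: [-0.7, -0.4, 5.0]
width: 0.299
```

step_arm --series '[[[0.01,-0.0003,-0.0004,-0.0007,0],[0.01,-0.0004,-0.0007,-0.0008,0],[0.01,-0.0005,-0.001,-0.0008,0],[0.01,-0.0007,-0.0013,-0.0008,0],[0.01,-0.0008,-0.0016,-0.0008,0],[0.01,-0.0008,-0.0016,-0.0008,0]]]'

```text
clock: 11.08
position: [0.5805, -0.0385, 0.0473]
ee_rot: [0.604, 3.08, 0.002]
force: [1.1, 3.6, 4.8]
width: 0.299
```

step_arm --series '[[[0.01,0,-0.0002,-0.0008,0],[0.01,0,-0.0002,-0.0012,0],[0.01,0,-0.0002,-0.0016,0],[0.01,0,-0.0002,-0.002,0]]]'

```text
clock: 11.42
position: [0.5808, -0.0393, 0.0455]
ee_rot: [0.605, 3.079, 0.0]
force: [1.6, -1.1, 0.2]
width: 0.299
```

step_arm --series '[[[0.01,0,0,-0.0008,0],[0.01,0,0,-0.0015,0],[0.01,0,0,-0.0022,0],[0.01,0,0,-0.003,0],[0.01,0,0,-0.003,0]]]'

```text
clock: 11.83
position: [0.5806, -0.0395, 0.0421]
ee_rot: [0.605, 3.079, -0.0]
force: [0.2, -1.0, -1.2]
width: 0.298
```

Entering freely (28 mm hole). Continue to the floor.

step_arm --series '[[[0.01,0,0,-0.001,0],[0.01,0,0,-0.002,0],[0.01,0,0,-0.0026,0],[0.01,0,0,-0.0032,0],[0.01,0,0,-0.0037,0],[0.01,0,0,-0.004,0],[0.01,0,0,-0.004,0]]]'

```text
clock: 12.42
position: [0.5806, -0.0394, 0.0385]
ee_rot: [0.605, 3.079, -0.001]
force: [-0.8, -0.2, 5.3]
width: 0.294
```

step_arm --series '[[[0.02,0,0,0.0002,0],[0.045,0,0,0.0003,0],[0.045,0,0,0.0003,0],[0.045,0,0,0.0003,0],[0.045,0,0,0.0003,0],[0.045,0,0,0.0003,0]]]' --squeeze 5

```text
clock: 12.92
position: [0.5805, -0.0394, 0.0388]
ee_rot: [0.605, 3.079, -0.001]
force: [0.2, 0.3, 0.9]
width: 0.49
```

step_arm --series '[[[0.045,0,0,0.005,0],[0.045,0,0,0.02,0],[0.045,0,0,0.05,0],[0.045,0,0,0.08,0],[0.045,0,0,0.12,0],[0.045,-0.05,0,0.16,0],[0.045,-0.1,-0.1,0.16,0],[0.045,-0.15,-0.25,0.16,0],[0.045,-0.2,-0.4,0.16,0],[0.045,-0.2,-0.4,0.16,0],[0.045,-0.2,-0.4,0.16,0],[0.045,-0.2,-0.4,0.16,0],[0.045,-0.2,-0.4,0.16,0],[0.045,-0.2,-0.4,0.16,0],[0.045,-0.2,-0.4,0.16,0],[0.045,-0.2,-0.4,0.16,0]]]'

```text
clock: 14.25
position: [0.3861, -0.4241, 0.2]
ee_rot: [0.605, 3.079, -0.002]
force: [1.5, -0.7, 1.4]
width: 0.489
```

Run:
```python
from h import *
from cell import observe
o=observe(); print(o['clock'],o['position'],o['force'],o['width'])
for n,(x,y,w,h,k) in (('scene',(210,210,160,80,5)),('top',(280,215,130,80,6))):
    s,d=eyes.get_image(n); cv2.imwrite(f'pics/{n}3.png',cv2.resize(s[y:y+h,x:x+w,::-1],None,fx=k,fy=k,interpolation=cv2.INTER_CUBIC))
    if n=='top':
        K,D,t,M=cam('top'); yy,xx=np.mgrid[240:270,330:360]; pts=np.c_[xx.ravel(),yy.ravel()].astype(float)
        u=cv2.undistortPoints(pts.reshape(-1,1,2),K,D).reshape(-1,2); dd=d[240:270,330:360].ravel()
        W=t+(np.c_[u,np.ones(len(u))]*dd[:,None])@M.T
        g=cv2.cvtColor(s,cv2.COLOR_RGB2GRAY)[240:270,330:360].ravel()
        m=(W[:,2]>.034)&(W[:,2]<.06)&(dd>0); print(m.sum(),'core top z',np.median(W[m,2]),'xy',W[m].mean(0))
        r=(W[:,2]>.015)&(W[:,2]<.03)&(dd>0)&(g>90); print('gauge z',np.median(W[r,2]))
```

```text
14.25 [ 0.3860925  -0.42406551  0.19999816] [ 1.50718571 -0.67466175  1.37289432] 0.4885269297004207
113 core top z 0.041289111360212405 xy [ 0.57961588 -0.03764374  0.04104358]
gauge z 0.02057095654052099
```

View pics/scene3.png

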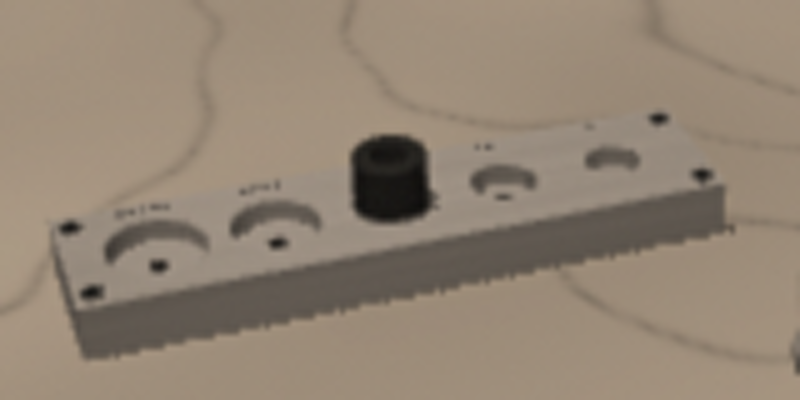

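View pics/top3.png

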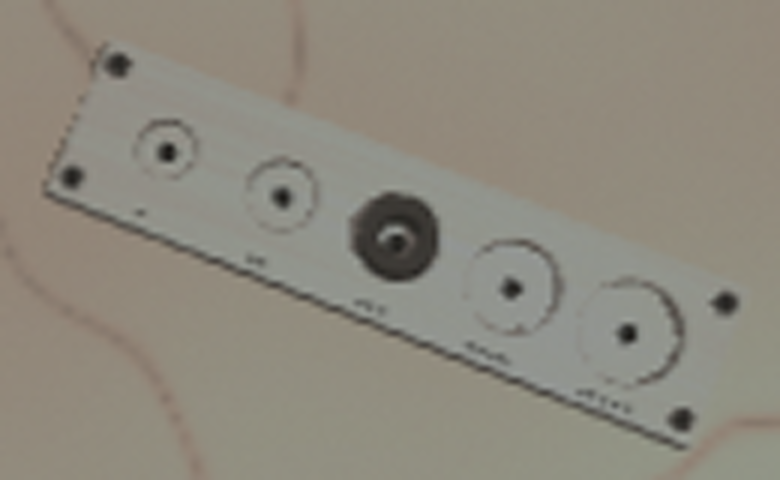

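```bash
python3 -c "
from cell import arm; print(arm.sign_off())"
```

```text
the job is handed in; nothing more can be done
None
```

The core is 28 mm: hole 3 was the first to take it, and it now stands fully home there, released. The job was handed in at about 14 s of the 72 s allowed.

- **Trying the holes:** I picked the core off the board and centred it with two grips 90° apart. It rested on the rims of holes 1 and 2 at about 7 and 10 N. It touched hole 3 at about 5 N and went in after a sideways shift of about 1 mm, then down 9 mm to the floor at about 5 N. These forces are read at the end of each move; the chip limit is 35 N.
- **Last checks:** Both cameras show the core upright and centred in hole 3, the one with three dots. Its top measures 20.7 mm above the gauge face, against 21 mm expected when fully seated. The arm is clear of everything.
- **Disagreements:**
  - The jaws read 27.4 mm while holding the core, slightly under 28 mm but well away from 24 mm.
  - The two cameras differed by about 2 mm on the gauge's position. The true hole 3 lay about 1 mm from the top camera's estimate, so the tries on holes 1 and 2 were probably off-centre by about that much. That cannot change the result: a 28 mm core cannot enter a 21 or 25 mm hole.
- **Not checked:** I did not re-measure the tray cores or the other bench items in the final pictures. No move went near them at working height.

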